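Shake handle spacers evenly over the sorting tray

TASK

Pick up the red shaker by its black cross handle and, holding it clear above the blue tray, shake the eight spacers out of its mouth so that they are spread evenly over the tray's three bays: every spacer in the tray and at least two in each bay. Do not touch the spacers with the fingers. Then set the empty shaker back down upright on its yellow block, fully on it, without dropping it, and leave the glue bottle and the small red cup where they are.

Things in the scene. Friction and masses are not known exactly. Their poses are not given: they have to be found in the camera images.
- shaker: Open-topped red trough shaker, ~160 g, on the yellow block. Origin: centre of underside below the handle; z up, open mouth at -x. Floor 4 mm thick from x = -70 (mouth, no lip) to +50 mm (closed back), walls 36 mm high (26 near the mouth), a rib along y = 0 parts two lanes 28 mm wide; 76 mm wide over the cheeks. Spacers slide at 25 to 37 degrees of tilt, at less when shaken.
- shaker_handle (a point): Centre of the shaker's black handle bar, 106 mm above the shaker's underside. The bar lies along the shaker's y: 16 mm thick (x), 18 mm high (z), 66 mm free length between the cheeks. Pinch it from above, closing along the shaker's x. Fingertips that reach 20 mm below the bar's centre touch nothing.
- shaker_mouth (a point): Middle of the mouth's edge, on the upper face of the floor: 70 mm in front of the handle (shaker -x) and 102 mm below it.
- tray: Fixed light-blue tray, 170 mm (its x) by 290 mm (its y), walls 5 mm thick and 30 mm high, floor 5 mm thick. Two ribs along its x at y = +-47.5 mm, 5 mm thick, tops 17 mm above the bench, part it into three bays centred at y = -95, 0 and +95 mm, each about 160 x 90 mm. Origin: centre of its underside.
- block: Fixed yellow-taped wooden block, the shaker's parking place: 190 mm (x) by 120 mm (y), 20 mm high. Origin: centre of its underside. The shaker starts standing on it, its x along the block's x.
- spacer0: purple painted metal knife-handle spacer, an oval 22 x 16 mm (long side along its x) and 9 mm thick, 14 g, one of eight alike but for colour; it starts lying flat in the shaker. Origin: centre of its underside.
- spacer1: orange painted metal knife-handle spacer, an oval 22 x 16 mm (long side along its x) and 9 mm thick, 14 g, one of eight alike but for colour; it starts lying flat in the shaker. Origin: centre of its underside.
- spacer2: pink painted metal knife-handle spacer, an oval 22 x 16 mm (long side along its x) and 9 mm thick, 14 g, one of eight alike but for colour; it starts lying flat in the shaker. Origin: centre of its underside.
- spacer3: green painted metal knife-handle spacer, an oval 22 x 16 mm (long side along its x) and 9 mm thick, 14 g, one of eight alike but for colour; it starts lying flat in the shaker. Origin: centre of its underside.
- spacer4: purple painted metal knife-handle spacer, an oval 22 x 16 mm (long side along its x) and 9 mm thick, 14 g, one of eight alike but for colour; it starts lying flat in the shaker. Origin: centre of its underside.
- spacer5: orange painted metal knife-handle spacer, an oval 22 x 16 mm (long side along its x) and 9 mm thick, 14 g, one of eight alike but for colour; it starts lying flat in the shaker. Origin: centre of its underside.
- spacer6: pink painted metal knife-handle spacer, an oval 22 x 16 mm (long side along its x) and 9 mm thick, 14 g, one of eight alike but for colour; it starts lying flat in the shaker. Origin: centre of its underside.
- spacer7: green painted metal knife-handle spacer, an oval 22 x 16 mm (long side along its x) and 9 mm thick, 14 g, one of eight alike but for colour; it starts lying flat in the shaker. Origin: centre of its underside.
- glue: Bystander: glue bottle, 52 mm across, 130 mm high, orange cap. Origin: centre of its underside.
- cup: Bystander: small empty red cup, 72 mm across, 45 mm high. Origin: centre of its underside.

How it is judged (in metres and radians):
On the way, in this order (a step that is already met when the one before it is completed fails the run):
1. the shaker is lifted at least 40 mm off its block, near upright, with all the spacers in it (z of shaker in the frame of block above 0.06 m and angle between shaker's own z axis and vertical below 0.3 rad and distance between each of spacer0, spacer1, spacer2, spacer3, spacer4, spacer5, spacer6, spacer7 and shaker below 0.085 m), for 0.1 s.
2. all eight spacers lie in the tray, at least two in each bay (x of spacer0 in the frame of tray between -0.08 and 0.08 m and y of spacer0 in the frame of tray between -0.14 and 0.14 m and z of spacer0 in the frame of tray between 0 and 0.032 m and x of spacer1 in the frame of tray between -0.08 and 0.08 m and y of spacer1 in the frame of tray between -0.14 and 0.14 m and z of spacer1 in the frame of tray between 0 and 0.032 m and x of spacer2 in the frame of tray between -0.08 and 0.08 m and y of spacer2 in the frame of tray between -0.14 and 0.14 m and z of spacer2 in the frame of tray between 0 and 0.032 m and x of spacer3 in the frame of tray between -0.08 and 0.08 m and y of spacer3 in the frame of tray between -0.14 and 0.14 m and z of spacer3 in the frame of tray between 0 and 0.032 m and x of spacer4 in the frame of tray between -0.08 and 0.08 m and y of spacer4 in the frame of tray between -0.14 and 0.14 m and z of spacer4 in the frame of tray between 0 and 0.032 m and x of spacer5 in the frame of tray between -0.08 and 0.08 m and y of spacer5 in the frame of tray between -0.14 and 0.14 m and z of spacer5 in the frame of tray between 0 and 0.032 m and x of spacer6 in the frame of tray between -0.08 and 0.08 m and y of spacer6 in the frame of tray between -0.14 and 0.14 m and z of spacer6 in the frame of tray between 0 and 0.032 m and x of spacer7 in the frame of tray between -0.08 and 0.08 m and y of spacer7 in the frame of tray between -0.14 and 0.14 m and z of spacer7 in the frame of tray between 0 and 0.032 m and ((y of spacer0 in the frame of tray below -0.0475 m and y of any of spacer1, spacer2, spacer3, spacer4, spacer5, spacer6, spacer7 in the frame of tray below -0.0475 m) or (y of spacer1 in the frame of tray below -0.0475 m and y of any of spacer2, spacer3, spacer4, spacer5, spacer6, spacer7 in the frame of tray below -0.0475 m) or (y of spacer2 in the frame of tray below -0.0475 m and y of any of spacer3, spacer4, spacer5, spacer6, spacer7 in the frame of tray below -0.0475 m) or (y of spacer3 in the frame of tray below -0.0475 m and y of any of spacer4, spacer5, spacer6, spacer7 in the frame of tray below -0.0475 m) or (y of spacer4 in the frame of tray below -0.0475 m and y of any of spacer5, spacer6, spacer7 in the frame of tray below -0.0475 m) or (y of spacer5 in the frame of tray below -0.0475 m and y of any of spacer6, spacer7 in the frame of tray below -0.0475 m) or (y of spacer6 in the frame of tray below -0.0475 m and y of spacer7 in the frame of tray below -0.0475 m)) and ((y of spacer0 in the frame of tray between -0.0475 and 0.0475 m and (y of spacer1 in the frame of tray between -0.0475 and 0.0475 m or y of spacer2 in the frame of tray between -0.0475 and 0.0475 m or y of spacer3 in the frame of tray between -0.0475 and 0.0475 m or y of spacer4 in the frame of tray between -0.0475 and 0.0475 m or y of spacer5 in the frame of tray between -0.0475 and 0.0475 m or y of spacer6 in the frame of tray between -0.0475 and 0.0475 m or y of spacer7 in the frame of tray between -0.0475 and 0.0475 m)) or (y of spacer1 in the frame of tray between -0.0475 and 0.0475 m and (y of spacer2 in the frame of tray between -0.0475 and 0.0475 m or y of spacer3 in the frame of tray between -0.0475 and 0.0475 m or y of spacer4 in the frame of tray between -0.0475 and 0.0475 m or y of spacer5 in the frame of tray between -0.0475 and 0.0475 m or y of spacer6 in the frame of tray between -0.0475 and 0.0475 m or y of spacer7 in the frame of tray between -0.0475 and 0.0475 m)) or (y of spacer2 in the frame of tray between -0.0475 and 0.0475 m and (y of spacer3 in the frame of tray between -0.0475 and 0.0475 m or y of spacer4 in the frame of tray between -0.0475 and 0.0475 m or y of spacer5 in the frame of tray between -0.0475 and 0.0475 m or y of spacer6 in the frame of tray between -0.0475 and 0.0475 m or y of spacer7 in the frame of tray between -0.0475 and 0.0475 m)) or (y of spacer3 in the frame of tray between -0.0475 and 0.0475 m and (y of spacer4 in the frame of tray between -0.0475 and 0.0475 m or y of spacer5 in the frame of tray between -0.0475 and 0.0475 m or y of spacer6 in the frame of tray between -0.0475 and 0.0475 m or y of spacer7 in the frame of tray between -0.0475 and 0.0475 m)) or (y of spacer4 in the frame of tray between -0.0475 and 0.0475 m and (y of spacer5 in the frame of tray between -0.0475 and 0.0475 m or y of spacer6 in the frame of tray between -0.0475 and 0.0475 m or y of spacer7 in the frame of tray between -0.0475 and 0.0475 m)) or (y of spacer5 in the frame of tray between -0.0475 and 0.0475 m and (y of spacer6 in the frame of tray between -0.0475 and 0.0475 m or y of spacer7 in the frame of tray between -0.0475 and 0.0475 m)) or (y of spacer6 in the frame of tray between -0.0475 and 0.0475 m and y of spacer7 in the frame of tray between -0.0475 and 0.0475 m)) and ((y of spacer0 in the frame of tray above 0.0475 m and y of any of spacer1, spacer2, spacer3, spacer4, spacer5, spacer6, spacer7 in the frame of tray above 0.0475 m) or (y of spacer1 in the frame of tray above 0.0475 m and y of any of spacer2, spacer3, spacer4, spacer5, spacer6, spacer7 in the frame of tray above 0.0475 m) or (y of spacer2 in the frame of tray above 0.0475 m and y of any of spacer3, spacer4, spacer5, spacer6, spacer7 in the frame of tray above 0.0475 m) or (y of spacer3 in the frame of tray above 0.0475 m and y of any of spacer4, spacer5, spacer6, spacer7 in the frame of tray above 0.0475 m) or (y of spacer4 in the frame of tray above 0.0475 m and y of any of spacer5, spacer6, spacer7 in the frame of tray above 0.0475 m) or (y of spacer5 in the frame of tray above 0.0475 m and y of any of spacer6, spacer7 in the frame of tray above 0.0475 m) or (y of spacer6 in the frame of tray above 0.0475 m and y of spacer7 in the frame of tray above 0.0475 m))), for 0.2 s.
At the end, for the whole second after the job is handed in: All eight spacers lie still in the tray, at least two with their centres in each of the three bays (parted at the ribs' middles); the shaker stands released, still and upright within 0.1 rad on the yellow block, its origin within 45 mm (block x) and 30 mm (block y) of the block's centre (all of step 2 and linear speed of each of spacer0, spacer1, spacer2, spacer3, spacer4, spacer5, spacer6, spacer7 below 0.03 m/s and x of shaker in the frame of block between -0.045 and 0.045 m and y of shaker in the frame of block between -0.03 and 0.03 m and z of shaker in the frame of block between 0.015 and 0.026 m and angle between shaker's own z axis and vertical below 0.1 rad and linear speed of shaker below 0.02 m/s); the robot touches nothing.
It fails at once if the fingers touch a spacer (contact force between the fingers and spacer0 above 0.5 N or contact force between the fingers and spacer1 above 0.5 N or contact force between the fingers and spacer2 above 0.5 N or contact force between the fingers and spacer3 above 0.5 N or contact force between the fingers and spacer4 above 0.5 N or contact force between the fingers and spacer5 above 0.5 N or contact force between the fingers and spacer6 above 0.5 N or contact force between the fingers and spacer7 above 0.5 N).
It fails at once if the shaker bears on the tray with more than 5 N (contact force between shaker and tray above 5 N).
It fails at once if the shaker is dropped or thrown (over 0.6 m/s out of the fingers) (linear speed of shaker above 0.6 m/s and contact force between the fingers and shaker below 0.1 N).
It fails at once if the glue bottle or the small red cup is moved more than 30 mm (distance of any of glue, cup from where it was at the start of the episode above 0.03 m).
It also fails if it takes over 64 s, if anything falls off the work surface, if the arm or the gripper's body presses on something with over 40 N, if the wrist force passes 120 N, or if a joint passes its speed limit or range.

ROBOT

A 6-joint arm with a two-finger parallel gripper is mounted at the origin on the work surface. World frame = base frame: x ahead of the robot, y to its left, z up, the work surface at z = 0. Lengths are in m, angles in degrees, forces in N, time in s.
With the tool pointing down it reaches from about 0.3 to 0.75 m from the base axis. Payload 8.5 kg.
Tool frame: the origin (TCP) lies at the centre of the arm's flange, where the gripper is bolted on; the fingertips stand 173 mm ahead of it and the grasp point (between the pads) lies 155 mm ahead of it; z points along the fingers, x is the direction in which the jaws open and shut, and the axes are right-handed (so a half turn about z gives the same grasp; the last joint's range is limited). The gripper opens to 85 mm and grips with 20 to 120 N. Pads are 22 mm wide; open, the fingers measure 114 mm over their backs; the gripper's body (76 mm by 85 mm) begins 54 mm behind the grasp point. The pads swing forward as they close: fully open they stand 13 mm farther back than shut.
Start: joints at [-85.044, 21.807, 74.336, -0, 83.858, -12.336], TCP at [0.163, -0.525, 0.405] pointing down, gripper open.
Joint ranges: [-178.18, 178.18], [-50.72, 133.34], [12.68, 142.11], [-81.47, 261.47], [9.98, 163.14], [-165.26, 165.26]. Speed limits (degrees/s): [136.94, 136.94, 180, 180, 180, 180].

INTERFACE

Orientations are given as [roll, pitch, yaw] about the fixed x, y, z axes, in that order (R = Rz(yaw) Ry(pitch) Rx(roll)).
In Python, from workcell import manip gives the robot as it stands.
- The arm moves only by the tool arm_command, never from a script. Its argument "steps" is a list that holds one entry, the list of rows, each a list of 6 numbers: the shift along the tool's x, y, z in m, then the turn, a rotation vector about the tool's x, y, z in rad. In form: [[[dx, dy, dz, ax, ay, az], ...]]. A call has 1 to 5 rows; each row is the pose to reach, as a shift and turn from the pose measured when the call began, along the tool's axes at that moment; what a row does not reach only later rows make up. A row lasts 1/12 s, in which the tool goes at most 41.7 mm and 7.16 degrees, less where a joint would pass 70% of its speed; a pose out of reach is approached as far as the arm can. A call with a gripper value outside its range is refused whole. "hand" is the closure in counts, from 0 (fully open) to 255 (shut), set as the call begins (left out, the last holds). The fingers move at their own pace and stop on an object; "force" is the grip in N (left out, the last holds). Time passes only in rows, so rows that repeat a pose let the fingers close. It gives the time, the measured TCP pose, the force and the opening at its end, in the units of the state.
- manip.read_state(): the state, without advancing time (a new reading comes with each control period).
- manip.capture(name): name is "scene" or "side" or "wrist"; returns a dict with "frame" (400x640x3 uint8, red, green, blue), "camera_matrix" (3x3 intrinsics, pixels), "rvec" (rotation vector, rad) and "tvec" (3), from world to camera coordinates, as OpenCV has them. Camera axes: x right, y down, z forward; pixel columns grow to the right and rows downward; lengths in m; the calibration is good to about 2 mm. The wrist camera is an equidistant fisheye: a pixel r from the principal point sees the ray r / f radians off the axis. A picture is of the moment at which its call begins. There is no depth.
- manip.job_done(): hands the job in, once; it reports no verdict.
The state is a dict: "time": time; "q": joint angles; "qd": joint speeds; "joint_efforts": joint torques, N m; "tcp_pos": TCP position; "tool_rot": TCP orientation; "wrist_force": force on the tool from outside, world axes, zero at the start; "torque": the same for the moment, N m; "grip_width": opening from 0.0 (shut) to 1.0 (fully open).
Only numpy, scipy, OpenCV 4.12 (cv2) and the standard library are available. Lean on these libraries where they do the work, as an engineer would, in place of code of your own. Each camera call takes 0.05 s, during which the arm holds its last target. There are 200 camera calls.

## Working session

There is one attempt and no reset: what is moved stays moved. The work goes in short steps, Python scripts to look and compute and a tool call to move; the robot and the scene stay as the last step left them, time stands still between calls to the robot, and variables do not carry over. Pictures are saved under pics/ and viewed, about 8 in all and at most 12, crops included, and the job is handed in when it is done.

Besides the shell and the picture viewer there is one more tool, called after "Emit:" as name(argument=value, ...) on one line, values as JSON. arm_command: Moves the arm, as the interface text tells. Its arguments: {"type":"object","properties":{"steps":{"type":"array","items":{"type":"array","items":{"type":"array","items":{"type":"number"}}}},"hand":{"type":"number"},"force":{"type":"number"}},"required":["steps"]}

```bash
ls; mkdir -p pics
cat > h.py <<'E'
import numpy as np, cv2
from scipy.spatial.transform import Rotation as R
from workcell import manip
def cap(n,f=None):
    c=manip.capture(n)
    if f: cv2.imwrite('pics/'+f,c['frame'][:,:,::-1])
    return c
def ray(c,u,v):
    K=c['camera_matrix'];Rm=cv2.Rodrigues(np.array(c['rvec'],float))[0];t=np.array(c['tvec'],float).ravel()
    d=Rm.T@(np.linalg.inv(K)@[u,v,1]);return -Rm.T@t,d
def onz(c,u,v,z):
    o,d=ray(c,u,v);return o+d*(z-o[2])/d[2]
def proj(c,P):
    return cv2.projectPoints(np.array(P,float).reshape(-1,3),np.array(c['rvec'],float),np.array(c['tvec'],float),c['camera_matrix'],None)[0].reshape(-1,2)
E
python3 - <<'E'
from h import *
import pickle
cs={}
for n in('scene','side'):
    cs[n]=cap(n,n+'0.png')
pickle.dump(cs,open('c0.pkl','wb'))
print(manip.read_state())
for n in cs:print(n,ray(cs[n],320,200))
E
```

```text
pics
{'time': 0.1, 'q': array([-8.50473879e+01,  2.18378529e+01,  7.43783767e+01, -1.88844395e-04,
        8.38588547e+01, -1.23380459e+01]), 'qd': array([-0.06256733, -0.04558244, -0.16599581, -0.08671222, -0.02371164,
       -0.004587  ]), 'joint_efforts': array([ 3.83676597e-03, -4.49222195e+01, -2.31654310e+01, -1.70921726e-04,
        3.72185270e-03, -6.34042792e-06]), 'tcp_pos': array([ 0.16344411, -0.52511548,  0.40417857]), 'tool_rot': array([-1.79984139e+02,  7.33902817e-02, -7.27093116e+01]), 'wrist_force': array([0.54081942, 0.16910512, 0.59118211]), 'torque': array([-0.00851182,  0.02691412,  0.03376084]), 'grip_width': 0.9997272219314639}
scene (array([0.96867723, 0.04465004, 0.67961627]), array([-0.57894973, -0.08309166, -0.81120551]))
side (array([ 0.3196234 , -0.63441192,  0.91376441]), array([ 0.23577801,  0.58441915, -0.77644579]))
```

View pics/scene0.png

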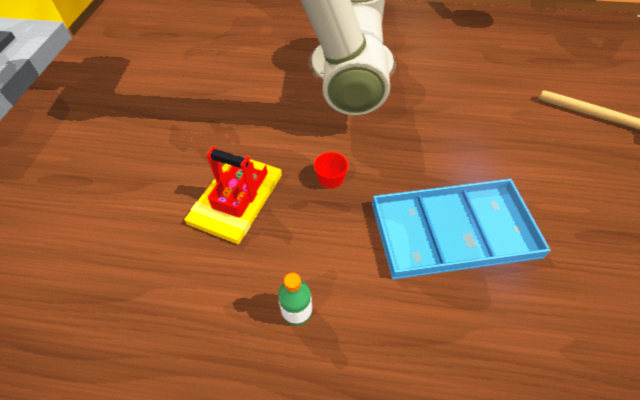

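View pics/side0.png

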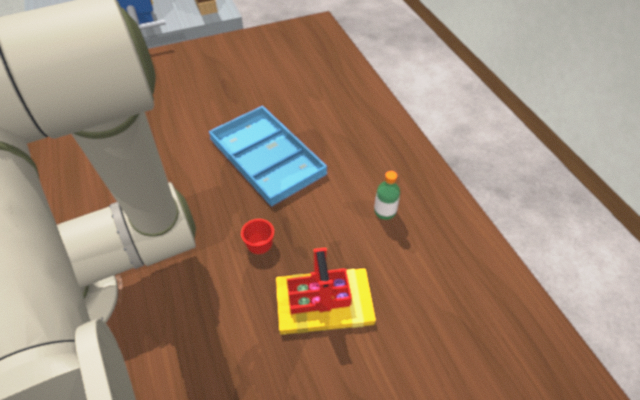

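Scene: the shaker stands on the yellow block near (235,190), cup (331,170), glue (295,300), tray 373–549 × 180–277. Side: shaker (322,285), tray (268,155). I'll enlarge crops to read corners.

Run:
```python
from h import *
a=cv2.imread('pics/scene0.png');b=cv2.imread('pics/side0.png')
f=lambda i,x,y,w,h,s:cv2.resize(i[y:y+h,x:x+w],None,fx=s,fy=s,interpolation=cv2.INTER_CUBIC)
A=f(a,180,140,110,110,3.6363637);B=f(b,265,240,120,100,3.3333334)
A=cv2.resize(A,(400,400));B=cv2.resize(B,(400,333))
C=np.zeros((600,800,3),np.uint8);C[:400,:400]=A;C[:333,400:]=B
D=cv2.resize(a[170:290,365:560],(400,246));C=np.vstack([C[:400],np.zeros((200,800,3),np.uint8)])
C[400:600,:400]=cv2.resize(a[175:280,365:560],(400,200));C[340:600,400:]=cv2.resize(b[100:210,200:335],(400,260))
cv2.imwrite('pics/crop1.png',C)
```

```text
(no output)
```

View pics/crop1.png

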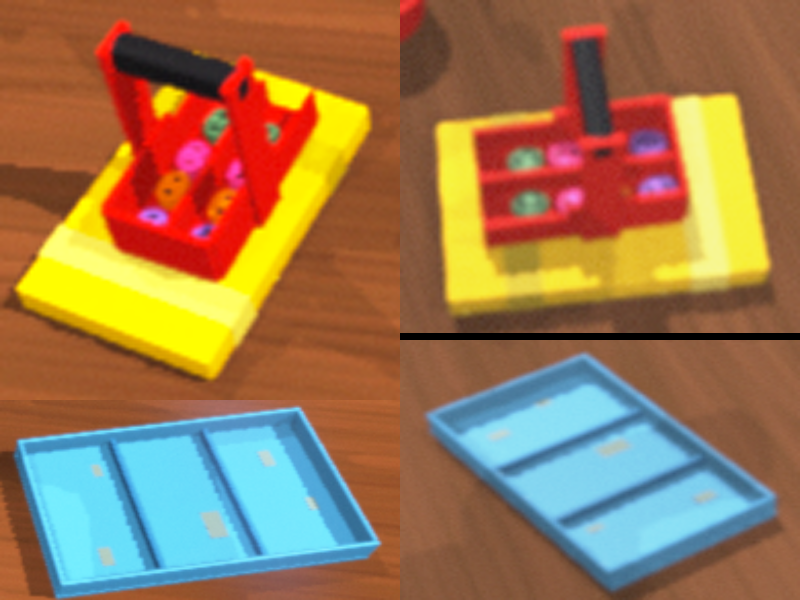

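Block top corners, bar ends and tray top corners are legible (scene and side); fitting planar poses from both.

Run:
```python
from h import *
import pickle
from scipy.optimize import least_squares
cs=pickle.load(open('c0.pkl','rb'));S,D=cs['scene'],cs['side']
def fit(lx,ly,z,obs,x0):
    L={'a':(-lx,-ly),'b':(-lx,ly),'c':(lx,ly),'d':(lx,-ly)}
    def f(p):
        r=[]
        for c,k,u,v in obs:
            x,y=L[k];cc,s=np.cos(p[2]),np.sin(p[2])
            r+=list(proj(c,[p[0]+cc*x-s*y,p[1]+s*x+cc*y,z])[0]-[u,v])
        return r
    q=least_squares(f,x0);return q.x,np.round(q.fun,1)
for u,v in[(185.5,220.3),(238.3,239.6),(281.8,169.7)]:print('blk S',onz(S,u,v,.02))
for u,v in[(276.1,277.2),(366.4,268.8),(375.4,321.6),(279.4,330.6)]:print('blk D',onz(D,u,v,.02))
for u,v in[(373.8,196.5),(510.3,179.2),(549.8,250.6),(394.3,271.6)]:print('tray S',onz(S,u,v,.03))
for u,v in[(209.4,131.3),(262.8,105.9),(326.6,165.1),(272.2,200.7)]:print('tray D',onz(D,u,v,.03))
print('handle S',onz(S,229.5,158.4,.126),onz(D,322.6,269.1,.126))
for u,v in[(212,155),(246,162)]:print('bar ends S z.13',onz(S,u,v,.13))
print('bar D',onz(D,320,253,.135),onz(D,325,286,.135))
print('cup',onz(S,331,160,.045),onz(D,258,231,.045),'glue',onz(S,296,318,0),onz(D,391,175,.13))
o=[(S,'d',185.5,220.3),(S,'c',238.3,239.6),(S,'b',281.8,169.7),(D,'b',276.1,277.2),(D,'c',366.4,268.8),(D,'d',375.4,321.6),(D,'a',279.4,330.6)]
print(fit(.095,.06,.02,o,[.5,-.2,0]))
# tray: long side y
o=[(S,'a',373.8,196.5),(S,'b',510.3,179.2),(S,'c',549.8,250.6),(S,'d',394.3,271.6),(D,'b',209.4,131.3),(D,'c',262.8,105.9),(D,'d',326.6,165.1),(D,'a',272.2,200.7)]
print(fit(.085,.145,.03,o,[.5,.3,0]))
```

```text
blk S [ 0.58020365 -0.27935414  0.02      ]
blk S [ 0.6094939  -0.16479658  0.02      ]
blk S [ 0.42856572 -0.11506633  0.02      ]
blk D [ 0.4281732  -0.12112542  0.02      ]
blk D [ 0.61269417 -0.17279832  0.02      ]
blk D [ 0.57785942 -0.28818805  0.02      ]
blk D [ 0.3963981  -0.23589371  0.02      ]
tray S [0.48285843 0.08409018 0.03      ]
tray S [0.40336604 0.35974047 0.03      ]
tray S [0.56464396 0.40622258 0.03      ]
tray S [0.64286919 0.12858466 0.03      ]
tray D [0.40357139 0.35534921 0.03      ]
tray D [0.56543391 0.40130571 0.03      ]
tray D [0.64468621 0.12837932 0.03      ]
tray D [0.48348162 0.07008961 0.03      ]
handle S [ 0.5005345  -0.19082342  0.126     ] [ 0.50154577 -0.19778642  0.126     ]
bar ends S z.13 [ 0.49974713 -0.22367513  0.13      ]
bar ends S z.13 [ 0.50872252 -0.15679442  0.13      ]
bar D [ 0.50808479 -0.16829156  0.135     ] [ 0.49030478 -0.23701314  0.135     ]
cup [ 0.4099325  -0.01102878  0.045     ] [ 0.42513186 -0.01143656  0.045     ] glue [ 0.73751497 -0.03304039  0.        ] [ 0.72644277 -0.03657209  0.13      ]
(array([ 0.50345974, -0.20121473, -0.26562575]), array([-2.1, -0.6, -2. ,  0.4, -1.4, -0.5, -0.7, -1. , -1.7, -1.4, -0.2,
       -2.1, -0.5, -0.7]))
(array([0.52387464, 0.24314572, 0.28003609]), array([-1.9, -0.4, -0.5, -0.5, -0. ,  0.4, -0.8,  1.3, -0.9, -0.7, -0.5,
       -1. ,  0.5,  0.2, -1.9, -3. ]))
```

```bash
cat >> h.py <<'E'
def row(p,yaw,tilt=0,s=None,roll=0):
    """row for TCP target with shaker yaw (deg) and mouth-down tilt (deg)"""
    s=s or manip.read_state()
    R0=R.from_euler('xyz',s['tool_rot'],degrees=True)
    R1=R.from_euler('z',yaw,degrees=True)*R.from_euler('y',-tilt,degrees=True)*R.from_euler('x',180+roll,degrees=True)
    d=R0.inv().apply(np.array(p)-s['tcp_pos']);w=(R0.inv()*R1).as_rotvec()
    return np.round(np.r_[d,w],4).tolist()
def handle2tcp(h,yaw,tilt,g=.155):
    R1=R.from_euler('z',yaw,degrees=True)*R.from_euler('y',-tilt,degrees=True)
    return np.array(h)+R1.apply([0,0,g])
def mouth2tcp(m,yaw,tilt,g=.155):
    R1=R.from_euler('z',yaw,degrees=True)*R.from_euler('y',-tilt,degrees=True)
    return np.array(m)+R1.apply([.07,0,.102+g])
E
python3 -c "
from h import *
print(row([.501,-.195,.40],-15))"
```

```text
[-0.2149, -0.4204, 0.0046, -0.0009, 0.001, -1.0072]
```

Emit:
arm_command(steps=[[[-0.015,-0.03,0,0,0,-0.08],[-0.033,-0.065,0,0,0,-0.18],[-0.051,-0.1,0,0,0,-0.28],[-0.068,-0.133,0.001,0,0,-0.38],[-0.083,-0.163,0.001,0,0,-0.46]]], hand=0, force=110)

```text
time: 0.52
tcp_pos: [0.2955, -0.3956, 0.403]
tool_rot: [-179.9, 0.1, -46.1]
wrist_force: [0.5, -0.1, 0.4]
grip_width: 0.998
```

```bash
python3 -c "
from h import *
print(row([.501,-.195,.40],-15))"
```

```text
[-0.0019, -0.2872, 0.0034, -0.0018, 0.0015, -0.5421]
```

Emit:
arm_command(steps=[[[0,-0.035,0,0,0,-0.08],[0,-0.073,0,0,0,-0.18],[-0.001,-0.113,0.001,0,0,-0.28],[-0.001,-0.153,0.002,0,0,-0.38],[-0.002,-0.193,0.002,0,0,-0.45]]])

```text
time: 0.93
tcp_pos: [0.4341, -0.2586, 0.4009]
tool_rot: [-179.9, 0.1, -20.0]
wrist_force: [0.5, -1.6, -0.6]
grip_width: 0.994
```

```bash
python3 -c "
from h import *
print(row([.501,-.195,.36],-15))"
```

```text
[0.0411, -0.0826, 0.0411, -0.0024, 0.0016, -0.0872]
```

Emit:
arm_command(steps=[[[0.014,-0.028,0.014,0,0,-0.03],[0.028,-0.056,0.028,-0.001,0.001,-0.06],[0.041,-0.0825,0.041,-0.002,0.0015,-0.087],[0.041,-0.0825,0.041,-0.002,0.0015,-0.087],[0.041,-0.0825,0.041,-0.002,0.0015,-0.087]]])

```text
time: 1.35
tcp_pos: [0.5015, -0.194, 0.3591]
tool_rot: [-179.9, 0.1, -14.9]
wrist_force: [-0.4, 0.1, 0.4]
grip_width: 0.996
```

Run:
```python
from h import *
s=manip.read_state();print(s['tcp_pos'],s['tool_rot'],s['wrist_force'])
w=cap('wrist');a=cap('scene');b=cap('side')
print(w['camera_matrix'],w['rvec'],w['tvec'])
C=np.zeros((600,800,3),np.uint8)
C[:400,:640]=w['frame']
C[400:,:260]=cv2.resize(a['frame'][130:230,175:305],(260,200))
C[400:,270:530]=cv2.resize(b['frame'][230:330,260:390],(260,200))
cv2.imwrite('pics/c2.png',C[:,:,::-1])
import pickle;pickle.dump((w,a,b),open('c2.pkl','wb'))
```

```text
[ 0.50147534 -0.19399392  0.35905583] [-1.79946752e+02  1.30377593e-01 -1.48698609e+01] [-0.38198599  0.10887907  0.44171295]
[[309.70691629   0.         320.49723882]
 [  0.         309.70691629 202.56215069]
 [  0.           0.           1.        ]] [-2.80349869  0.36469442  0.06184321] [-0.53406421 -0.08344209  0.31913636]
```

View pics/c2.png

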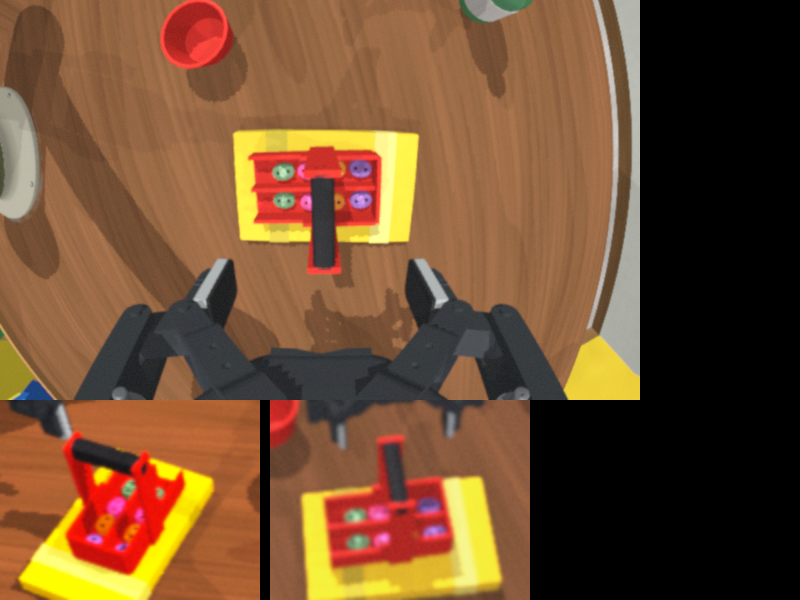

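Wrist view: bar from about (323,178) to (323,267), midway between the fingers; block corners (235,131),(418,134),(411,243),(240,241); greens at the mouth (left).

```bash
cat >> h.py <<'E'
def fz(c,u,v,z):
    K=c['camera_matrix'];x=np.array([u-K[0,2],v-K[1,2]])/K[0,0];th=np.hypot(*x)
    d=np.r_[x/th*np.sin(th),np.cos(th)] if th>1e-6 else np.array([0,0,1.])
    Rm=cv2.Rodrigues(np.array(c['rvec'],float))[0];t=np.array(c['tvec'],float).ravel()
    o=-Rm.T@t;d=Rm.T@d;return o+d*(z-o[2])/d[2]
E
python3 - <<'E'
from h import *
import pickle
w,a,b=pickle.load(open('c2.pkl','rb'))
p=fz(w,323,178,.135);q=fz(w,323,267,.135);print(p,q,(p+q)/2,np.hypot(*(p-q)[:2]),np.degrees(np.arctan2(-(p-q)[0],(p-q)[1])))
c=[fz(w,*x,.02) for x in[(235,131),(418,134),(411,243),(240,241)]]
print(np.array(c),np.mean(c,0))
h=(p+q)/2
print(row([h[0],h[1],.281],-15))
E
```

```text
[ 0.51130446 -0.16301869  0.135     ] [ 0.49482777 -0.22590361  0.135     ] [ 0.50306611 -0.19446115  0.135     ] 0.06500765763611524 -14.682211348690709
[[ 0.43130125 -0.11897895  0.02      ]
 [ 0.61083963 -0.16914013  0.02      ]
 [ 0.58235079 -0.2877638   0.02      ]
 [ 0.39644626 -0.2358128   0.02      ]] [ 0.50523448 -0.20292392  0.02      ]
[0.0022, -0.0019, 0.0795, 0.0, -0.0004, -0.0014]
```

Emit:
arm_command(steps=[[[0.001,-0.001,0.02,0,0,0],[0.002,-0.001,0.045,0,0,0],[0.002,-0.001,0.065,0,0,0],[0.002,-0.001,0.078,0,0,0],[0.002,-0.001,0.078,0,0,0]]])

```text
time: 1.92
tcp_pos: [0.5017, -0.196, 0.2806]
tool_rot: [-179.9, 0.2, -15.2]
wrist_force: [-0.5, 0.1, -0.4]
grip_width: 1.001
```

Emit:
arm_command(steps=[[[0,0,0,0,0,0],[0,0,0,0,0,0],[0,0,0,0,0,0],[0,0,0,0,0,0],[0,0,0,0,0,0]]], hand=255, force=110)

```text
time: 2.33
tcp_pos: [0.5018, -0.1961, 0.2813]
tool_rot: [-180.0, 0.1, -15.2]
wrist_force: [-0.1, 0.5, -0.3]
grip_width: 0.305
```

Emit:
arm_command(steps=[[[0,0,0,0,0,0],[0,0,0,0,0,0],[0,0,0,0,0,0],[0,0,0,0,0,0],[0,0,0,0,0,0]]])

```text
time: 2.75
tcp_pos: [0.5019, -0.1962, 0.2815]
tool_rot: [-180.0, 0.1, -15.2]
wrist_force: [1.7, -0.2, 2.3]
grip_width: 0.166
```

Emit:
arm_command(steps=[[[0,0,-0.006,0,0,0],[0,0,-0.018,0,0,0],[0,0,-0.035,0,0,0],[0,0,-0.055,0,0,0],[0,0,-0.07,0,0,0]]])

```text
time: 3.17
tcp_pos: [0.5018, -0.1961, 0.3528]
tool_rot: [-180.0, 0.1, -15.2]
wrist_force: [-0.4, -0.1, -2.1]
grip_width: 0.169
```

Emit:
arm_command(steps=[[[0,0,-0.012,0,0,0],[0,0,-0.022,0,0,0],[0,0,-0.03,0,0,0],[0,0,-0.034,0,0,0],[0,0,-0.034,0,0,0]]])

```text
time: 3.58
tcp_pos: [0.5018, -0.1961, 0.3874]
tool_rot: [-180.0, 0.1, -15.2]
wrist_force: [-0.0, 0.4, -2.5]
grip_width: 0.164
```

Run:
```python
from h import *
s=manip.read_state();print(s['tcp_pos'],s['tool_rot'],s['wrist_force'])
T=np.array([.524,.243]);yaw=16
r=R.from_euler('z',yaw,degrees=True)
for ty in(-.095,0,.095):
    m=r.apply([.025,ty,0])[:2]+T
    for tl in(0,20,30):print(ty,tl,np.round(mouth2tcp([*m,.065],yaw,tl),3))
w=cap('wrist','w3.png')
```

```text
[ 0.50183293 -0.19606841  0.38736518] [-1.79977739e+02  6.35928307e-02 -1.51918890e+01] [-0.00962054  0.38246392 -2.53185018]
-0.095 0 [0.642 0.178 0.322]
-0.095 20 [0.553 0.152 0.33 ]
-0.095 30 [0.509 0.14  0.323]
0 0 [0.615 0.269 0.322]
0 20 [0.527 0.244 0.33 ]
0 30 [0.483 0.231 0.323]
0.095 0 [0.589 0.361 0.322]
0.095 20 [0.501 0.335 0.33 ]
0.095 30 [0.457 0.323 0.323]
```

View pics/w3.png

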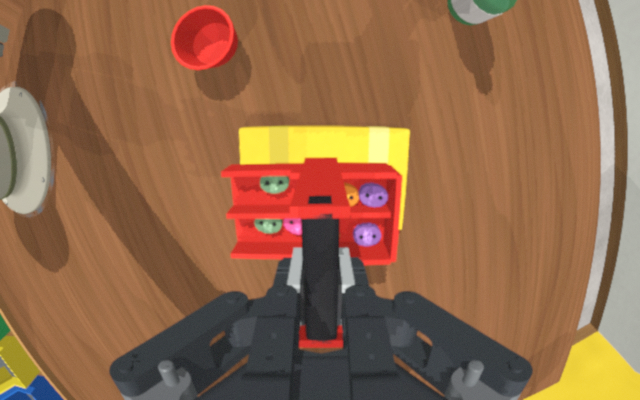

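Lifted with all spacers in place (greens by the mouth at left, purple at the back). Next the transfer.

```bash
cat >> h.py <<'E'
T=np.array([.524,.243]);TY=16
def over(ty,tilt,mz=.06,tx=.03,yaw=TY,g=.155):
    m=R.from_euler('z',TY,degrees=True).apply([tx,ty,0])[:2]+T
    return mouth2tcp([*m,mz],yaw,tilt,g)
E
python3 - <<'E'
from h import *
s=manip.read_state()
print(over(-.095,10,.075)); 
p=over(-.095,10,.09);print(p,row(p,0.5,0),row(p,16,10))
E
```

```text
[0.60239067 0.16664972 0.34025096]
[0.60239067 0.16664972 0.35525096] [0.0021, -0.3764, 0.0317, -0.001, 0.002, -0.2739] [0.0021, -0.3764, 0.0317, 0.0462, 0.1721, -0.5431]
```

Emit:
arm_command(steps=[[[0,-0.006,0,0,0,-0.01],[0,-0.02,0,0,0,-0.03],[0,-0.042,0,0,0,-0.06],[0,-0.067,0,0,0,-0.1],[0,-0.095,0,0,0,-0.14]]])

```text
time: 4.05
tcp_pos: [0.5268, -0.1035, 0.3859]
tool_rot: [-179.9, 0.2, -7.1]
wrist_force: [0.4, -0.2, -2.0]
grip_width: 0.168
```

```bash
python3 -c "
from h import *
print(row(over(-.095,10,.09),16,0),manip.read_state()['tcp_pos'])"
```

```text
[0.0417, -0.2774, 0.0309, -0.0022, 0.0032, -0.4032] [ 0.52681836 -0.10351334  0.38590518]
```

Emit:
arm_command(steps=[[[0.003,-0.028,0.002,0,0,-0.03],[0.007,-0.056,0.005,0,0,-0.07],[0.012,-0.085,0.009,0,0,-0.12],[0.017,-0.114,0.013,0,0.001,-0.17],[0.021,-0.143,0.016,-0.001,0.001,-0.21]]])

```text
time: 4.47
tcp_pos: [0.5654, 0.0377, 0.3689]
tool_rot: [-179.9, 0.2, 5.1]
wrist_force: [0.3, -1.0, -2.7]
grip_width: 0.166
```

```bash
python3 -c "
from h import *
print(row(over(-.095,10,.08),16,10),manip.read_state()['tcp_pos'])"
```

```text
[0.0484, -0.1251, 0.0237, 0.0146, 0.1778, -0.1897] [0.56541239 0.03771558 0.36892211]
```

Emit:
arm_command(steps=[[[0.011,-0.028,0.003,0.002,0.02,-0.04],[0.022,-0.056,0.008,0.005,0.05,-0.08],[0.032,-0.083,0.014,0.008,0.09,-0.12],[0.042,-0.108,0.02,0.012,0.14,-0.16],[0.0484,-0.125,0.0237,0.0146,0.178,-0.19]]])

```text
time: 4.88
tcp_pos: [0.6024, 0.1693, 0.3435]
tool_rot: [-179.9, -10.0, 16.2]
wrist_force: [-0.5, -0.0, -2.4]
grip_width: 0.169
```

Run:
```python
from h import *
s=manip.read_state();print(s['tcp_pos'],s['tool_rot'],s['wrist_force'])
print(over(-.095,20,.065),row(over(-.095,20,.065),16,20))
w=cap('wrist');b=cap('side');a=cap('scene')
C=np.zeros((600,800,3),np.uint8)
C[:300,:480]=cv2.resize(w['frame'],(480,300));C[:300,480:]=cv2.resize(a['frame'][120:300,380:572],(320,300))
C[300:,:]=cv2.resize(b['frame'][60:240,160:400],(800,300) )
C[300:,:400]=cv2.resize(b['frame'][60:240,160:400],(400,300));C[300:,400:]=0
cv2.imwrite('pics/c4.png',C[:,:,::-1])
```

```text
[0.60235995 0.16934299 0.34349343] [-179.94297201  -10.00613907   16.23993231] [-0.4892724  -0.01750814 -2.41883301]
[0.55775962 0.15385197 0.33044241] [-0.0487, 0.0024, 0.0047, -0.0021, 0.1744, 0.004]
```

View pics/c4.png

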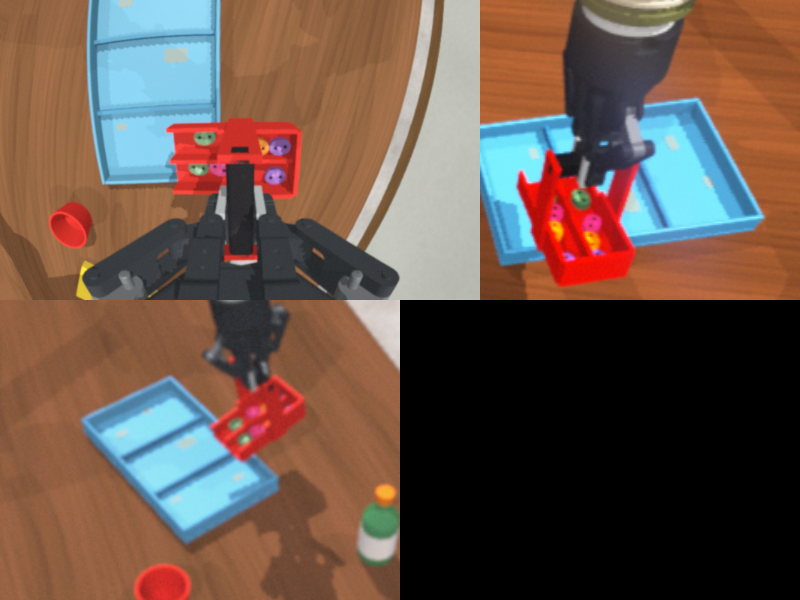

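Mouth is over the near bay (wrist view: mouth at left over tray); all spacers still in. Tilting to 20°.

Emit:
arm_command(steps=[[[-0.008,0.0005,0.001,0,0.03,0],[-0.02,0.001,0.002,0,0.07,0],[-0.032,0.0015,0.003,-0.001,0.115,0.001],[-0.042,0.002,0.004,-0.001,0.15,0.003],[-0.0487,0.0024,0.0047,-0.002,0.1745,0.004]]])

```text
time: 5.45
tcp_pos: [0.5563, 0.1516, 0.3304]
tool_rot: [180.0, -19.8, 15.8]
wrist_force: [-0.5, 0.4, -2.2]
grip_width: 0.162
```

```bash
cat >> h.py <<'E'
def blobs(c):
    h=cv2.cvtColor(c['frame'],cv2.COLOR_RGB2HSV).astype(int);out=[]
    rg={'green':(35,85,60,60),'pink':(145,172,90,120),'purple':(118,144,60,80),'orange':(9,20,190,170)}
    for n,(a,b,s,v) in rg.items():
        m=((h[...,0]>=a)&(h[...,0]<=b)&(h[...,1]>s)&(h[...,2]>v)).astype(np.uint8)
        m=cv2.morphologyEx(m,cv2.MORPH_CLOSE,np.ones((3,3),np.uint8))
        k,_,st,ce=cv2.connectedComponentsWithStats(m)
        out+=[(n,int(st[i,4]),*np.round(ce[i]).astype(int).tolist()) for i in range(1,k) if st[i,4]>=12]
    return out
E
python3 - <<'E'
from h import *
i=cv2.imread('pics/w3.png');hh=cv2.cvtColor(i,cv2.COLOR_BGR2HSV)
for x in[(266,227),(290,226),(364,233),(352,193)]:print(hh[x[1]-2:x[1]+3,x[0]-2:x[0]+3].reshape(-1,3).mean(0),)
print(blobs({'frame':i[:,:,::-1].copy()}))
w=cap('wrist');print(blobs(w))
print(blobs(cap('side')))
print(manip.read_state()['tool_rot'],manip.read_state()['wrist_force'])
E
```

```text
[ 59.    51.6  209.56]
[165.4  140.76 250.6 ]
[141.48  82.4  239.6 ]
[ 14.72 189.68 232.52]
[('green', 123, 456, 14), ('green', 423, 495, 5), ('green', 16, 2, 122), ('green', 40, 10, 141), ('green', 104, 13, 171), ('green', 204, 275, 181), ('green', 60, 270, 221), ('green', 15, 273, 231), ('green', 147, 3, 328), ('pink', 123, 374, 196), ('pink', 247, 293, 226), ('pink', 134, 367, 235), ('purple', 477, 373, 195), ('purple', 444, 366, 234), ('orange', 114, 329, 161), ('orange', 35, 257, 164), ('orange', 21, 395, 170), ('orange', 98, 350, 189), ('orange', 36, 353, 203)]
[('green', 83, 274, 181), ('green', 25, 255, 182), ('green', 100, 266, 226), ('pink', 113, 374, 198), ('pink', 388, 288, 226), ('pink', 111, 363, 236), ('purple', 467, 370, 195), ('purple', 443, 362, 234), ('orange', 128, 351, 195)]
[('green', 107, 55, 5), ('green', 16, 74, 2), ('green', 63, 282, 62), ('green', 33, 266, 62), ('green', 17, 273, 69), ('green', 24, 298, 141), ('green', 23, 304, 151), ('green', 374, 388, 192), ('green', 44, 384, 217), ('green', 14, 56, 294), ('green', 30, 64, 308), ('green', 26, 58, 315), ('pink', 20, 324, 120), ('pink', 37, 309, 131), ('pink', 38, 311, 144), ('orange', 105, 391, 177)]
[179.99507651 -19.69207192  15.82429586] [-0.13542688 -1.5385441  -2.59244829]
```

Emit:
arm_command(steps=[[[-0.0045,0,-0.0012,0,0.0175,0],[-0.009,0,-0.0024,0,0.035,0],[-0.0135,0,-0.0036,0,0.0525,0],[-0.0175,0,-0.0048,0,0.07,0],[-0.0175,0,-0.0048,0,0.07,0]]])

```text
time: 5.97
tcp_pos: [0.5387, 0.1464, 0.3292]
tool_rot: [-180.0, -23.7, 15.8]
wrist_force: [-0.7, 0.5, -3.3]
grip_width: 0.166
```

```bash
cat > chk.py <<'E'
from h import *
s=manip.read_state();print('t',s['time'],'tcp',np.round(s['tcp_pos'],3),'rot',np.round(s['tool_rot'],1),'Fz',round(s['wrist_force'][2],2))
b=[x for x in blobs(cap('wrist'))]
print('shaker',[x for x in b if 225<x[2]<400 and 150<x[3]<260])
def tray(c):
    o=[]
    for x in blobs(c):
        p=R.from_euler('z',-TY,degrees=True).apply(np.r_[onz(c,x[2],x[3],.012)[:2]-T,0])
        if abs(p[0])<.085 and abs(p[1])<.145:o.append((x[0],x[1],round(p[0]*1000),round(p[1]*1000)))
    return o
print('side',tray(cap('side')));print('scene',tray(cap('scene')))
E
python3 chk.py
```

```text
t 5.9667 tcp [0.539 0.146 0.329] rot [-180.   -23.7   15.8] Fz -3.28
shaker [('green', 41, 244, 181), ('green', 81, 263, 183), ('green', 53, 256, 224), ('green', 29, 251, 234), ('pink', 103, 366, 199), ('pink', 385, 278, 227), ('pink', 18, 348, 224), ('pink', 86, 356, 239), ('purple', 468, 365, 195), ('purple', 454, 352, 234), ('orange', 31, 348, 194), ('orange', 20, 296, 225), ('orange', 35, 297, 239)]
side [('green', 23, 78, -17), ('green', 21, 69, -56)]
scene [('green', 74, 4, -45), ('pink', 18, -14, -105), ('pink', 39, 15, -76), ('pink', 71, 36, -38), ('pink', 14, 59, -74), ('orange', 38, 30, -79), ('orange', 47, 51, -43)]
```

Emit:
arm_command(steps=[[[0,0,0,0,0,0],[0,0,0,0,0,0]]])

```text
time: 6.28
tcp_pos: [0.5396, 0.1467, 0.3293]
tool_rot: [180.0, -23.7, 15.8]
wrist_force: [0.4, 0.4, -1.8]
grip_width: 0.164
```

```bash
python3 chk.py
```

```text
t 6.2833 tcp [0.54  0.147 0.329] rot [180.  -23.7  15.8] Fz -1.77
shaker [('green', 44, 236, 182), ('green', 87, 254, 182), ('green', 21, 229, 223), ('green', 39, 246, 224), ('pink', 50, 293, 183), ('pink', 92, 364, 200), ('pink', 375, 272, 227), ('pink', 69, 354, 238), ('purple', 468, 362, 195), ('purple', 383, 348, 234), ('orange', 68, 292, 221), ('orange', 34, 294, 238)]
side [('green', 25, 72, -21), ('green', 21, 61, -59)]
scene [('green', 74, -1, -47), ('pink', 12, -81, -64), ('pink', 18, -14, -105), ('pink', 25, 11, -75), ('pink', 74, 34, -39), ('pink', 22, 57, -73), ('orange', 61, 28, -78), ('orange', 45, 48, -44)]
```

Emit:
arm_command(steps=[[[0,0,0,0,0,0],[0,0,0,0,0,0],[0,0,0,0,0,0],[0,0,0,0,0,0]]])

```text
time: 6.77
tcp_pos: [0.5394, 0.1467, 0.3293]
tool_rot: [180.0, -23.7, 15.8]
wrist_force: [-0.1, 0.0, -1.9]
grip_width: 0.167
```

```bash
python3 chk.py
```

```text
t 6.7667 tcp [0.539 0.147 0.329] rot [180.  -23.7  15.8] Fz -1.91
shaker [('green', 166, 234, 183), ('pink', 183, 289, 184), ('pink', 109, 359, 199), ('pink', 365, 258, 228), ('pink', 55, 346, 236), ('purple', 410, 358, 195), ('purple', 175, 342, 234), ('orange', 139, 288, 227)]
side [('green', 20, 61, -23), ('green', 29, -2, -107), ('pink', 34, 82, -52)]
scene [('green', 72, -5, -48), ('pink', 12, -21, -104), ('pink', 15, 6, -75), ('pink', 77, 29, -41), ('pink', 26, 52, -76), ('pink', 13, 60, -40), ('orange', 68, 24, -77), ('orange', 40, 46, -43)]
```

Emit:
arm_command(steps=[[[0,0,0,0,0,0],[0,0,0,0,0,0],[0,0,0,0,0,0],[0,0,0,0,0,0]]])

```text
time: 7.25
tcp_pos: [0.5394, 0.1467, 0.3293]
tool_rot: [180.0, -23.7, 15.8]
wrist_force: [-0.3, -0.3, -1.9]
grip_width: 0.164
```

```bash
python3 chk.py
```

```text
t 7.25 tcp [0.539 0.147 0.329] rot [180.  -23.7  15.8] Fz -1.89
shaker [('pink', 372, 284, 185), ('pink', 114, 356, 196), ('pink', 335, 240, 225), ('purple', 322, 356, 194), ('orange', 237, 276, 228)]
side [('green', 63, -2, -94), ('pink', 61, 61, -54)]
scene [('pink', 13, -19, -104), ('pink', 84, 23, -41), ('pink', 25, 43, -77), ('pink', 24, 58, -39), ('orange', 54, 17, -77), ('orange', 46, 44, -44)]
```

Emit:
arm_command(steps=[[[0,0,0,0,0,0],[0,0,0,0,0,0],[0,0,0,0,0,0]]])

```text
time: 7.65
tcp_pos: [0.5394, 0.1467, 0.3293]
tool_rot: [180.0, -23.7, 15.8]
wrist_force: [0.6, -0.4, -2.3]
grip_width: 0.165
```

```bash
python3 chk.py
```

```text
t 7.65 tcp [0.539 0.147 0.329] rot [180.  -23.7  15.8] Fz -2.28
shaker [('pink', 467, 277, 185), ('pink', 100, 354, 196), ('pink', 19, 299, 234), ('purple', 247, 354, 194), ('orange', 173, 262, 227)]
side [('green', 53, -2, -90), ('pink', 28, 14, -110)]
scene [('pink', 12, -81, -64), ('pink', 13, -19, -104), ('pink', 62, 9, -117), ('pink', 85, 18, -43), ('pink', 34, 37, -79), ('pink', 32, 57, -41), ('orange', 39, 11, -75), ('orange', 47, 42, -44)]
```

Emit:
arm_command(steps=[[[0.014,0,0.0045,0,-0.055,0],[0.029,0,0.01,0,-0.115,0],[0.0425,0,0.0155,0,-0.17,0]]])

```text
time: 8.05
tcp_pos: [0.5834, 0.1591, 0.3326]
tool_rot: [180.0, -13.8, 15.8]
wrist_force: [0.4, 0.7, -2.4]
grip_width: 0.168
```

```bash
python3 -c "
from h import *
print(row(over(0,14,.065),16,14),manip.read_state()['tool_rot'])"
```

```text
[0.001, -0.097, 0.0015, 0.0013, 0.0033, -0.0034] [179.97371617 -13.81156549  15.79766864]
```

Emit:
arm_command(steps=[[[0,-0.012,0,0,0,0],[0,-0.036,0.0005,0,0.001,-0.001],[0,-0.063,0.001,0,0.002,-0.002],[0.001,-0.087,0.001,0.001,0.003,-0.003],[0.001,-0.097,0.001,0.001,0.003,-0.003]]])

```text
time: 8.47
tcp_pos: [0.5568, 0.2555, 0.3318]
tool_rot: [-179.9, -14.0, 16.1]
wrist_force: [-0.9, -0.3, -2.9]
grip_width: 0.165
```

Emit:
arm_command(steps=[[[-0.011,0,-0.003,0,0.045,0],[-0.023,0,-0.0065,0,0.09,0],[-0.035,0,-0.01,0,0.135,0],[-0.043,0,-0.0135,0,0.17,0],[-0.043,0,-0.0135,0,0.17,0]]])

```text
time: 8.88
tcp_pos: [0.512, 0.2428, 0.3348]
tool_rot: [-179.9, -23.8, 16.1]
wrist_force: [0.6, 0.6, -1.5]
grip_width: 0.163
```

```bash
python3 chk.py
```

```text
t 8.8833 tcp [0.512 0.243 0.335] rot [-179.9  -23.8   16.1] Fz -1.5
shaker [('pink', 465, 253, 185), ('pink', 23, 346, 189), ('pink', 48, 352, 198), ('pink', 124, 281, 228), ('purple', 79, 350, 194), ('purple', 315, 282, 227), ('orange', 288, 229, 222)]
side [('green', 63, 0, -91), ('pink', 36, 84, 98), ('pink', 36, 12, -117)]
scene [('green', 71, 2, -78), ('green', 63, 0, -101), ('pink', 33, -70, 72), ('pink', 16, -15, 92), ('pink', 91, -2, 68), ('pink', 20, 20, 45), ('pink', 72, 12, -114), ('pink', 30, 54, 81), ('orange', 43, 8, -4), ('orange', 15, 37, 78)]
```

Emit:
arm_command(steps=[[[0,0,0,0,0,0],[0,0,0,0,0,0],[0,0,0,0,0,0]]])

```text
time: 9.28
tcp_pos: [0.5143, 0.243, 0.3344]
tool_rot: [-179.9, -23.7, 16.1]
wrist_force: [1.6, -0.8, -2.4]
grip_width: 0.168
```

```bash
python3 chk.py
```

```text
t 9.2833 tcp [0.514 0.243 0.334] rot [-179.9  -23.7   16.1] Fz -2.41
shaker [('pink', 464, 241, 186), ('pink', 89, 349, 194), ('pink', 117, 270, 228), ('purple', 23, 349, 194), ('purple', 301, 270, 228)]
side [('green', 63, 0, -91), ('pink', 31, 72, 91), ('pink', 36, 12, -117)]
scene [('green', 70, 2, -78), ('green', 62, 0, -101), ('pink', 26, -66, 69), ('pink', 17, -7, 97), ('pink', 72, -6, 68), ('pink', 71, 12, -114), ('pink', 33, 52, 81), ('orange', 45, 1, -6), ('orange', 22, 34, 77)]
```

Emit:
arm_command(steps=[[[0,0,0,0,0,0],[0,0,0,0,0,0],[0,0,0,0,0,0]]])

```text
time: 9.68
tcp_pos: [0.5141, 0.2431, 0.3345]
tool_rot: [-179.9, -23.7, 16.1]
wrist_force: [0.1, 0.2, -1.7]
grip_width: 0.165
```

```bash
python3 chk.py
```

```text
t 9.6833 tcp [0.514 0.243 0.334] rot [-179.9  -23.7   16.1] Fz -1.66
shaker [('pink', 23, 347, 194), ('pink', 115, 256, 225), ('purple', 280, 255, 225), ('orange', 80, 293, 187)]
side [('green', 62, 0, -91), ('pink', 50, 80, 60), ('pink', 22, 35, 50), ('pink', 36, 12, -117), ('purple', 19, 85, 61)]
scene [('green', 70, 2, -78), ('green', 63, 0, -101), ('pink', 17, -7, 97), ('pink', 18, -3, 30), ('pink', 72, 12, -114), ('pink', 33, 50, 81), ('purple', 12, -5, 29), ('orange', 45, 1, -6), ('orange', 25, 32, 76)]
```

Emit:
arm_command(steps=[[[0.014,0,0.0045,0,-0.055,0],[0.029,0,0.01,0,-0.115,0],[0.0425,0,0.0155,0,-0.17,0]]])

```text
time: 10.08
tcp_pos: [0.558, 0.2557, 0.3379]
tool_rot: [-180.0, -13.9, 16.1]
wrist_force: [-0.6, -1.1, -1.4]
grip_width: 0.163
```

```bash
python3 chk.py;python3 -c "
from h import *
print(row(over(.095,14,.065),16,14))"
```

```text
t 10.0833 tcp [0.558 0.256 0.338] rot [-180.   -13.9   16.1] Fz -1.39
shaker [('pink', 106, 245, 225), ('pink', 17, 247, 258), ('purple', 297, 243, 225), ('orange', 123, 290, 187)]
side [('green', 64, 0, -91), ('pink', 43, 78, 56), ('pink', 35, -3, 18), ('pink', 41, 12, -117), ('purple', 26, 69, 53)]
scene [('green', 69, 2, -78), ('green', 63, 0, -101), ('pink', 40, -31, 65), ('pink', 27, -10, 74), ('pink', 52, 1, 26), ('pink', 68, 9, -116), ('pink', 55, 66, 70), ('purple', 16, -44, 90), ('purple', 70, -3, 30), ('purple', 14, 64, 71), ('orange', 45, 1, -6), ('orange', 48, 42, 70)]
[-0.0015, -0.0922, 0.0056, -0.0013, -0.0009, 0.0013]
```

```bash
python3 -c "
from h import *
print(row(over(0,3,.065),16,3),row(over(.095,3,.065),16,3))"
```

```text
[0.0461, 0.0029, 0.0236, -0.0011, -0.1929, 0.0014] [0.0462, -0.0921, 0.0237, -0.0011, -0.1929, 0.0014]
```

Emit:
arm_command(steps=[[[0.023,0,0.011,0,-0.095,0],[0.046,-0.005,0.0236,-0.001,-0.193,0.001],[0.046,-0.03,0.0236,-0.001,-0.193,0.001],[0.046,-0.06,0.0236,-0.001,-0.193,0.001],[0.046,-0.082,0.0236,-0.001,-0.193,0.001]]])

```text
time: 10.65
tcp_pos: [0.5826, 0.3497, 0.3248]
tool_rot: [-180.0, -3.0, 16.0]
wrist_force: [0.8, 0.5, -2.1]
grip_width: 0.167
```

```bash
python3 chk.py; python3 -c "
from h import *
print(row(over(.095,24,.065),16,24))"
```

```text
t 10.65 tcp [0.583 0.35  0.325] rot [-180.   -3.   16.] Fz -2.1
shaker [('pink', 83, 238, 222), ('purple', 302, 232, 225), ('orange', 72, 292, 185)]
side [('green', 58, 0, -91), ('pink', 36, 64, 139), ('pink', 37, -3, 18), ('pink', 38, 12, -117), ('purple', 35, 58, 139)]
scene [('green', 73, 2, -76), ('green', 62, 0, -101), ('pink', 25, 1, 116), ('pink', 13, 7, 91), ('pink', 80, -2, 20), ('pink', 72, 12, -114), ('purple', 77, -6, 119), ('orange', 60, 1, -6)]
[-0.0956, -0.0089, -0.0082, -0.001, 0.3657, 0.0029]
```

Emit:
arm_command(steps=[[[-0.003,-0.007,0,0,0.03,0],[-0.025,-0.009,0,0,0.11,0.001],[-0.05,-0.009,-0.002,0,0.2,0.002],[-0.075,-0.009,-0.005,-0.001,0.29,0.003],[-0.0956,-0.009,-0.008,-0.001,0.366,0.003]]])

```text
time: 11.22
tcp_pos: [0.4857, 0.33, 0.3282]
tool_rot: [180.0, -24.3, 16.0]
wrist_force: [0.5, 0.3, -2.2]
grip_width: 0.162
```

Emit:
arm_command(steps=[[[0,0,0,0,0,0],[0,0,0,0,0,0],[0,0,0,0,0,0],[0,0,0,0,0,0],[0,0,0,0,0,0]]])

```text
time: 11.63
tcp_pos: [0.4867, 0.3299, 0.3279]
tool_rot: [180.0, -24.2, 15.9]
wrist_force: [-0.1, -0.3, -2.0]
grip_width: 0.17
```

```bash
python3 chk.py
```

```text
t 11.6333 tcp [0.487 0.33  0.328] rot [180.  -24.2  15.9] Fz -2.02
shaker [('orange', 55, 280, 181), ('orange', 16, 295, 181), ('orange', 41, 289, 194)]
side [('green', 57, 0, -91), ('pink', 36, -3, 18), ('pink', 38, 12, -117), ('purple', 30, 5, 73)]
scene [('green', 72, 2, -76), ('green', 59, 0, -101), ('pink', 81, -2, 20), ('pink', 71, 10, -114), ('purple', 88, 6, 75), ('orange', 64, 1, -6)]
```

Emit:
arm_command(steps=[[[-0.0045,0,-0.0012,0,0.0175,0],[-0.009,0,-0.0024,0,0.035,0],[-0.0135,0,-0.0036,0,0.0525,0],[-0.0135,0,-0.0036,0,0.0525,0],[-0.0135,0,-0.0036,0,0.0525,0]]])

```text
time: 12.2
tcp_pos: [0.4731, 0.3263, 0.3255]
tool_rot: [180.0, -27.2, 16.0]
wrist_force: [-0.2, -0.1, -2.0]
grip_width: 0.164
```

Emit:
arm_command(steps=[[[0,0,0,0,0,0],[0,0,0,0,0,0],[0,0,0,0,0,0],[0,0,0,0,0,0],[0,0,0,0,0,0]]])

```text
time: 12.62
tcp_pos: [0.4732, 0.3263, 0.3255]
tool_rot: [180.0, -27.2, 16.0]
wrist_force: [0.7, 0.6, -1.6]
grip_width: 0.168
```

```bash
python3 chk.py
```

```text
t 12.6167 tcp [0.473 0.326 0.326] rot [180.  -27.2  16. ] Fz -1.63
shaker [('orange', 178, 259, 185)]
side [('green', 57, 0, -91), ('pink', 37, -3, 18), ('pink', 35, 12, -117), ('purple', 30, 5, 73)]
scene [('green', 72, 2, -78), ('green', 63, 0, -101), ('pink', 12, -2, 99), ('pink', 81, -2, 20), ('pink', 71, 10, -114), ('purple', 89, 6, 75), ('orange', 66, 1, -4)]
```

Emit:
arm_command(steps=[[[-0.0045,0,-0.0012,0,0.0175,0],[-0.009,0,-0.0024,0,0.035,0],[-0.0135,0,-0.0036,0,0.0525,0],[-0.0135,0,-0.0036,0,0.0525,0],[-0.0135,0,-0.0036,0,0.0525,0]]])

```text
time: 13.18
tcp_pos: [0.46, 0.3225, 0.3227]
tool_rot: [180.0, -30.2, 16.0]
wrist_force: [0.2, -0.3, -2.3]
grip_width: 0.166
```

Emit:
arm_command(steps=[[[0,0,0,0,0,0],[0,0,0,0,0,0],[0,0,0,0,0,0],[0,0,0,0,0,0],[0,0,0,0,0,0]]])

```text
time: 13.6
tcp_pos: [0.4601, 0.3226, 0.3226]
tool_rot: [180.0, -30.2, 16.0]
wrist_force: [0.2, 0.9, -0.7]
grip_width: 0.164
```

```bash
python3 chk.py
```

```text
t 13.6 tcp [0.46  0.323 0.323] rot [180.  -30.2  16. ] Fz -0.72
shaker [('pink', 61, 288, 193), ('pink', 18, 295, 185), ('purple', 109, 290, 189)]
side [('green', 57, 0, -91), ('pink', 37, -3, 18), ('pink', 34, 12, -117), ('purple', 30, 5, 73), ('orange', 12, 0, -7)]
scene [('green', 72, 2, -76), ('green', 61, 0, -101), ('pink', 83, 0, 19), ('pink', 70, 10, -114), ('purple', 88, 6, 75), ('orange', 66, 1, -4)]
```

Emit:
arm_command(steps=[[[-0.0045,0,-0.0012,0,0.0175,0],[-0.009,0,-0.0024,0,0.035,0],[-0.0135,0,-0.0036,0,0.0525,0],[-0.0135,0,-0.0036,0,0.0525,0],[-0.0135,0,-0.0036,0,0.0525,0]]])

```text
time: 14.17
tcp_pos: [0.447, 0.3189, 0.3191]
tool_rot: [180.0, -33.2, 16.0]
wrist_force: [0.3, 0.6, -1.1]
grip_width: 0.167
```

Emit:
arm_command(steps=[[[0,0,0,0,0,0],[0,0,0,0,0,0],[0,0,0,0,0,0],[0,0,0,0,0,0],[0,0,0,0,0,0]]])

```text
time: 14.58
tcp_pos: [0.4471, 0.3189, 0.319]
tool_rot: [180.0, -33.2, 16.0]
wrist_force: [-0.2, -0.6, -1.9]
grip_width: 0.165
```

```bash
python3 chk.py;python3 -c "
from h import *
print(row(over(.095,3,.12),16,0))
a=cap('scene');C=cv2.resize(a['frame'][130:310,360:600],(720,540));cv2.imwrite('pics/c5.png',C[:,:,::-1])"
```

```text
t 14.5833 tcp [0.447 0.319 0.319] rot [180.  -33.2  16. ] Fz -1.87
shaker [('pink', 12, 264, 163), ('pink', 107, 287, 192), ('purple', 257, 286, 190)]
side [('green', 60, 0, -91), ('pink', 37, -1, 16), ('pink', 34, 12, -117), ('purple', 30, 5, 73), ('orange', 12, 0, -7)]
scene [('green', 72, 2, -76), ('green', 66, 0, -101), ('pink', 14, -6, 101), ('pink', 83, 0, 19), ('pink', 69, 9, -116), ('purple', 87, 6, 75), ('orange', 66, 1, -4)]
[0.1503, -0.0009, 0.025, 0.0005, -0.5788, -0.0004]
```

View pics/c5.png

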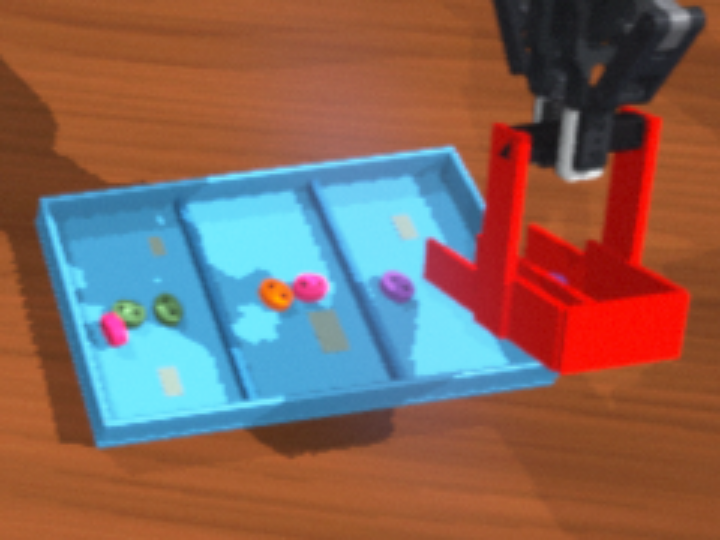

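3 in bay 1, 2 in the middle, one purple visible in bay 3 (398,287), the last purple still in the shaker (558,280). Tilting further.

Emit:
arm_command(steps=[[[-0.0045,0,-0.0012,0,0.0175,0],[-0.009,0,-0.0024,0,0.035,0],[-0.0135,0,-0.0036,0,0.0525,0],[-0.0135,0,-0.0036,0,0.0525,0],[-0.0135,0,-0.0036,0,0.0525,0]]])

```text
time: 15.2
tcp_pos: [0.4343, 0.3152, 0.3147]
tool_rot: [180.0, -36.1, 16.0]
wrist_force: [0.9, 1.3, -1.0]
grip_width: 0.162
```

Emit:
arm_command(steps=[[[0,0,0,0,0,0],[0,0,0,0,0,0],[0,0,0,0,0,0],[0,0,0,0,0,0],[0,0,0,0,0,0]]])

```text
time: 15.62
tcp_pos: [0.4344, 0.3153, 0.3148]
tool_rot: [180.0, -36.1, 16.0]
wrist_force: [0.3, 0.6, -1.2]
grip_width: 0.165
```

```bash
python3 chk.py|grep -v s.*e.*green
```

```text
t 15.6167 tcp [0.434 0.315 0.315] rot [180.  -36.1  16. ] Fz -1.21
shaker [('pink', 12, 262, 163)]
```

Emit:
arm_command(steps=[[[0.02,0,0,0,-0.09,0],[0.045,0,0.002,0,-0.2,0],[0.075,0,0.006,0,-0.31,0],[0.105,0,0.008,0,-0.42,0],[0.13,0,0.01,0,-0.53,0]]])

```text
time: 16.18
tcp_pos: [0.5393, 0.3453, 0.3828]
tool_rot: [180.0, -6.4, 16.0]
wrist_force: [0.7, -0.3, -1.6]
grip_width: 0.166
```

```bash
python3 chk.py;python3 -c "
from h import *
s=manip.read_state();print(row([.56,.29,.40],16))"
```

```text
t 16.1833 tcp [0.539 0.345 0.383] rot [180.   -6.4  16. ] Fz -1.59
shaker [('pink', 19, 272, 163), ('purple', 24, 272, 161)]
side [('green', 59, 0, -91), ('pink', 37, -3, 18), ('pink', 37, 12, -117), ('purple', 70, 18, 88)]
scene [('green', 70, 2, -76), ('green', 64, 0, -101), ('pink', 88, -2, 20), ('pink', 13, 27, 105), ('pink', 72, 12, -114), ('purple', 86, 6, 75), ('purple', 91, 29, 104), ('orange', 51, 1, 118), ('orange', 66, 1, -4)]
[0.0071, 0.0587, -0.0181, 0.0005, -0.1194, -0.0013]
```

All eight are in the tray: 3 / 2 / 3. Returning the shaker.

Emit:
arm_command(steps=[[[0.002,0.008,-0.004,0,-0.03,0],[0.004,0.025,-0.01,0,-0.06,0],[0.006,0.05,-0.015,0,-0.1,0],[0.007,0.08,-0.018,0,-0.118,0.02],[0.007,0.11,-0.018,0,-0.118,0.05]]])

```text
time: 16.75
tcp_pos: [0.5729, 0.24, 0.3993]
tool_rot: [-179.9, -0.2, 13.1]
wrist_force: [1.0, 0.1, -1.5]
grip_width: 0.163
```

```bash
python3 -c "
from h import *
s=manip.read_state();print(s['tcp_pos'],row([.503,-.198,.38],-15))"
```

```text
[0.57290945 0.2399542  0.39932965] [-0.1674, 0.4108, 0.0178, -0.0031, -0.0033, 0.4903]
```

Emit:
arm_command(steps=[[[-0.012,0.03,0.001,0,0,0.04],[-0.024,0.06,0.003,0,0,0.08],[-0.036,0.09,0.004,-0.001,-0.001,0.12],[-0.048,0.12,0.005,-0.001,-0.001,0.16],[-0.061,0.15,0.006,-0.001,-0.001,0.2]]])

```text
time: 17.17
tcp_pos: [0.5456, 0.0791, 0.3916]
tool_rot: [-179.9, -0.3, 1.6]
wrist_force: [0.1, -0.8, -1.1]
grip_width: 0.163
```

```bash
python3 -c "
from h import *
s=manip.read_state();print(s['tcp_pos'],row([.503,-.198,.38],-15))"
```

```text
[0.54556539 0.07910686 0.39157934] [-0.0501, 0.2759, 0.011, -0.0018, -0.0049, 0.2889]
```

Emit:
arm_command(steps=[[[-0.005,0.03,0.001,0,-0.001,0.03],[-0.011,0.06,0.002,0,-0.002,0.06],[-0.016,0.09,0.004,-0.001,-0.003,0.1],[-0.022,0.12,0.005,-0.001,-0.004,0.14],[-0.027,0.15,0.006,-0.001,-0.004,0.18]]])

```text
time: 17.58
tcp_pos: [0.5207, -0.072, 0.3842]
tool_rot: [180.0, -0.2, -8.8]
wrist_force: [1.5, -0.1, -1.8]
grip_width: 0.169
```

```bash
python3 -c "
from h import *
s=manip.read_state();print(s['tcp_pos'],row([.503,-.198,.36],-15))"
```

```text
[ 0.52071531 -0.07202045  0.38415307] [0.0018, 0.1272, 0.0242, 0.0002, -0.0034, 0.1074]
```

Emit:
arm_command(steps=[[[0,0.03,0.005,0,-0.001,0.025],[0.001,0.06,0.011,0,-0.002,0.05],[0.001,0.09,0.017,0,-0.003,0.08],[0.002,0.114,0.022,0,-0.0034,0.1],[0.002,0.127,0.024,0,-0.0034,0.107]]])

```text
time: 18.0
tcp_pos: [0.5017, -0.1991, 0.3586]
tool_rot: [179.9, -0.1, -15.1]
wrist_force: [0.1, 1.0, -1.0]
grip_width: 0.168
```

Emit:
arm_command(steps=[[[0,0,0,0,0,0],[0,0,0,0,0,0]]])

```text
time: 18.17
tcp_pos: [0.5009, -0.1985, 0.3579]
tool_rot: [179.9, -0.1, -15.1]
wrist_force: [0.5, -1.0, -1.7]
grip_width: 0.163
```

```bash
python3 -c "
from h import *
s=manip.read_state();print(s['tcp_pos'],s['tool_rot'],row([.503,-.198,.282],-15))
w=cap('wrist','w6.png')"
```

```text
[ 0.50091911 -0.19851803  0.35788445] [ 1.79921602e+02 -6.45473048e-02 -1.51453046e+01] [0.0018, -0.0011, 0.0759, 0.0014, -0.0011, -0.0025]
```

View pics/w6.png

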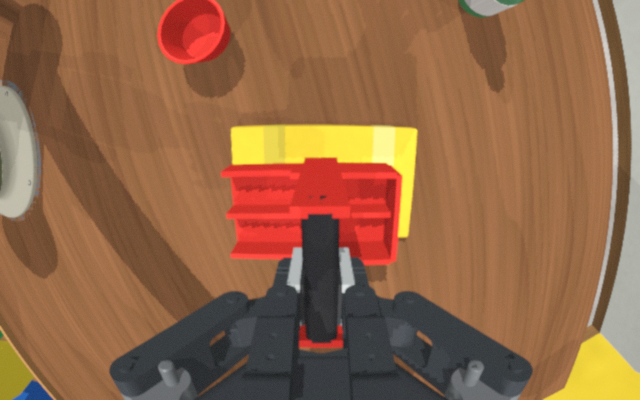

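Shaker empty, unshifted in the grip (same pixels as after lift), above the block. Lowering.

Emit:
arm_command(steps=[[[0,0,0.015,0,0,0],[0.001,-0.001,0.035,0,0,0],[0.002,-0.001,0.055,0,0,0],[0.002,-0.001,0.068,0,0,0],[0.002,-0.001,0.072,0,0,0]]])

```text
time: 18.63
tcp_pos: [0.5034, -0.1959, 0.2846]
tool_rot: [180.0, 0.1, -15.0]
wrist_force: [-0.1, 0.1, -2.1]
grip_width: 0.164
```

Emit:
arm_command(steps=[[[0,0,0.001,0,0,0],[0,0,0.002,0,0,0],[0,0,0.003,0,0,0],[0,0,0.0035,0,0,0],[0,0,0.0035,0,0,0]]])

```text
time: 19.05
tcp_pos: [0.5035, -0.1958, 0.2818]
tool_rot: [180.0, -0.0, -15.0]
wrist_force: [0.7, 0.2, -0.2]
grip_width: 0.168
```

Emit:
arm_command(steps=[[[0,0,0.0007,0,0,0],[0,0,0.0007,0,0,0]]])

```text
time: 19.22
tcp_pos: [0.5035, -0.1959, 0.2817]
tool_rot: [179.9, -0.1, -15.0]
wrist_force: [-0.1, 0.9, 2.0]
grip_width: 0.166
```

Emit:
arm_command(steps=[[[0,0,0,0,0,0],[0,0,0,0,0,0],[0,0,0,0,0,0],[0,0,0,0,0,0],[0,0,0,0,0,0]]], hand=0)

```text
time: 19.63
tcp_pos: [0.5035, -0.1959, 0.2816]
tool_rot: [179.9, -0.1, -15.0]
wrist_force: [-0.3, 0.0, -0.3]
grip_width: 0.867
```

Emit:
arm_command(steps=[[[0,0,0,0,0,0],[0,0,0,0,0,0],[0,0,0,0,0,0],[0,0,0,0,0,0],[0,0,0,0,0,0]]])

```text
time: 20.05
tcp_pos: [0.5035, -0.1959, 0.2816]
tool_rot: [179.9, -0.1, -15.0]
wrist_force: [0.2, 0.3, -0.5]
grip_width: 1.002
```

Emit:
arm_command(steps=[[[0,0,-0.01,0,0,0],[0,0,-0.03,0,0,0],[0,0,-0.06,0,0,0],[0,0,-0.09,0,0,0],[0,0,-0.11,0,0,0]]])

```text
time: 20.47
tcp_pos: [0.5032, -0.1956, 0.3952]
tool_rot: [179.9, -0.3, -15.0]
wrist_force: [0.5, 0.8, -0.3]
grip_width: 1.0
```

```bash
python3 chk.py
python3 - <<'E'
from h import *
w=cap('wrist');a=cap('scene')
C=np.zeros((600,800,3),np.uint8)
C[:300,:480]=cv2.resize(w['frame'],(480,300));C[300:,:]=cv2.resize(a['frame'][140:310,170:570],(800,300))
cv2.imwrite('pics/c7.png',C[:,:,::-1])
E
```

```text
t 20.4667 tcp [ 0.503 -0.196  0.395] rot [179.9  -0.3 -15. ] Fz -0.27
shaker [('orange', 60, 259, 156), ('orange', 15, 260, 200), ('orange', 47, 303, 213), ('orange', 42, 343, 211)]
side [('green', 16, 40, -117)]
scene [('green', 71, 2, -78), ('green', 63, 0, -101), ('pink', 80, -2, 20), ('pink', 69, 9, -116), ('purple', 85, 6, 75), ('purple', 89, 29, 104), ('orange', 44, 1, 118), ('orange', 46, 1, -6)]
```

View pics/c7.png

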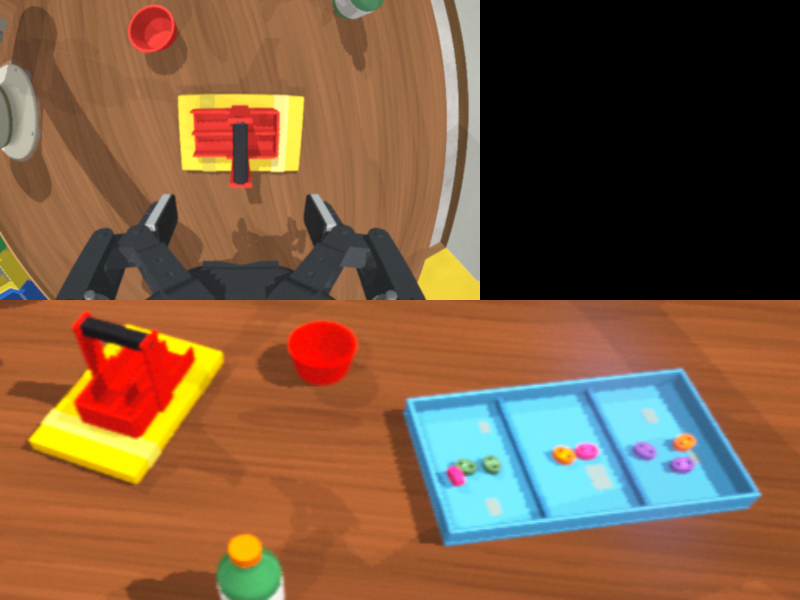

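The shaker stands upright and empty on the block, with the gripper open and clear. The spacers lie 3/2/3 in the bays, and the cup and glue look unmoved. Handing in.

```bash
python3 -c "
from workcell import manip
print(manip.job_done())"
```

```text
the job is handed in; nothing more can be done
None
```

I picked up the shaker by its handle and let the spacers creep out at 24–36° of tilt, one bay after another. I then set the empty shaker back on its block, and the job is handed in; it took about 20 s of the 64 s.

- **Spacers:** the last scene picture shows all eight in the tray. Two greens and a pink are in the near bay, a pink and an orange in the middle, and two purples and an orange in the far bay.
- **Shaker:** it stands upright and empty on the yellow block, within about 1 cm of the block's centre by calculation. The gripper is open and about 11 cm above it.
- **Bystanders:** the cup and glue bottle look unmoved in the pictures; I did not measure them again.
- **Checks that disagreed:** in the last check the side camera's colour detector found only one small green patch in the tray. I didn't look into why (the arm probably blocked its view), so the final count rests on the scene camera. The wrist force was too noisy to count spacers by weight.

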